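Check the lid seam, then hold the sprung lid open

TASK

Before the spares box is opened, check that its front seam is clear: take the probe out of its stand and run its tip slowly and steadily along the seam where the lid's front edge meets the ledge, from the left end of the seam to the right end, then stand the probe back in its stand, fully home, and let go of it. Then lift the lid and finish while holding it open at 60 degrees: it falls shut when let go, so do not release it at the end. Leave the loose fittings round about where they are.

Things in the scene. Friction and masses are not known exactly. Their poses are not given: they have to be found in the camera images.
- spares_box: Grey steel box fixed to the worktop, 160 (x) x 220 (y) x 80 mm high, aluminium lid. Origin: centre of the underside; +x away from the robot, +y left, z up; place and yaw vary. The front 35 mm of its top (x -80 to -45 mm) is a flat fixed ledge at height 80 mm; behind it lies the lid, 123 x 200 x 10 mm, its top at 90 mm. Lugs 3 mm thick stick out 11 mm at each side.
- seam_left (a point): Where the run begins: on the seam, 10 mm short of its left (+y) end. The seam is the straight inner corner where the lid's upright front edge meets the ledge: box x = -45 mm, height 80 mm, y from +100 to -100 mm. It is open above and in front: the tip runs on or just over the ledge, close before the lid's edge. Axes as the box.
- seam_right (a point): Point on the seam, at ledge height, 10 mm short of its right (-y) end: where the run finishes, 180 mm from the left point. Axes as the box.
- probe: Straight probe, 152 mm long, about 60 g, standing upright in the stand. Origin at its pointed tip, z up along it, x and y as the stand's. Steel shank 6 mm thick from 0 to 70 mm, flat round collar 24 mm wide from 70 to 75 mm, black square handle 16 x 16 mm from 75 to 152 mm, its flats facing its x and y axes: grip it there from above, across two flats.
- probe_tip (a point): The tip of the probe (same point as its origin).
- stand: Grey block fixed to the worktop, 56 x 56 x 80 mm high, origin centre of the underside; place and yaw vary. In the middle of its top is a square hole 14 mm wide, 75 mm deep, with a 3 mm chamfer. The probe hangs in it with the collar resting on the top, its tip 10 mm above the worktop.
- lid (a joint): Angle of the lid in rad: 0 shut, 1.047 is 60 degrees, stop at 1.7. The hinge is along the lid's rear edge (box y axis); the front edge swings up and away from the robot. A weak spring and its weight pull it shut all the way (3 to 6 N at the bar).
- lid_hinge (a point): Middle of the hinge line: 78 mm behind the box's centre, at height 85 mm. Axes as the box.
- lid_bar (a point): Middle of the lid's handle: a round steel bar 12 mm thick, 98 mm clear between its posts, parallel to the hinge, 93 mm in front of the hinge and, when shut, at height 128 mm, with 32 mm of room beneath. It moves with the lid and can turn between the finger pads. Axes turn with the lid.
- union_brass: Loose brass pipe union, 46 x 40 x 40 mm, bystander. Origin centre of the underside.
- elbow_galv: Loose galvanised elbow, 64 x 64 x 40 mm, bystander. Origin centre of the underside.
- tee_galv: Loose galvanised tee, 54 x 74 x 35 mm, bystander. Origin centre of the underside.
- pressure_gauge: Loose round pressure gauge lying flat, 86 x 65 x 25 mm, bystander. Origin centre of the underside.
Not all that is in view belongs to the job. Of the things like the probe, leave any that is purple; of the rest the smaller one is meant.

How it is judged:
By the outcome, as a careful person would: the job done as asked, in the order asked, and still so for the second after the job is handed in, while the arm keeps its last pose, push and grip.
It also fails if it takes over 67 s, if anything falls off the work surface, if the arm or the gripper's body presses on something with over 40 N, if the wrist force passes 120 N, or if a joint passes its speed limit or range.

ROBOT

A 7-joint arm with a two-finger parallel gripper is mounted at the origin on a cart in front of the work surface, level with it; the furniture and walls round the work are solid. World frame = base frame: x ahead of the robot, y to its left, z up, the work surface at z = 0. Lengths are in m, angles in rad, forces in N, time in s.
With the tool pointing down it reaches from about 0.4 to 0.875 m from the base axis. Payload 4.4 kg.
Tool frame: the origin (TCP) lies at the very end of the fingers, on their centre line; the grasp point (between the pads) lies 19 mm behind it (bot.pinch_z is the z of the grasp point in the tool frame, in m); z points along the fingers, y is the line along which they close (so a half turn about z gives the same grasp; the last joint's range is limited). The gripper opens to 85 mm and grips with 20 to 120 N. Pads are 22 mm wide; open, the fingers measure 114 mm over their backs; the gripper's body (76 mm by 85 mm) begins 54 mm behind the grasp point. The pads swing forward as they close: fully open they stand 13 mm farther back than shut.
Start: joints at [1.154, 0.628, 0.038, 1.517, -0.027, 0.996, -0.02], TCP at [0.223, -0.61, 0.231] pointing down, gripper open.
Joint ranges: [-3.06, 3.06], [-0.37, 2.12], [-1.25, 1.32], [0.18, 2.47], [-1.1, 4.24], [0.23, 1.98], [-2.94, 2.94]. Speed limits (rad/s): [2.57, 2.57, 3.14, 3.14, 3.14, 3.14, 3.14].

INTERFACE

Orientations are given as a unit quaternion [w, x, y, z].
In Python, from cell import bot gives the robot as it stands. The module is installed in compiled form; this text tells all that it offers.
- The arm moves only by the tool jog_arm, never from a script. Its argument "targets" is a list of rows, each a list of 4 numbers: the shift along the world's x, y, z in fractions of the full range, 1 being 0.6 m, then the turn about the world's z in normalised numbers (1 is 120 degrees). A call has 1 to 8 rows; each row is the pose to reach, as a shift and turn from the pose commanded when the call began; what a row does not reach only later rows make up. A row lasts 1/10 s, in which the tool goes at most 50 mm and 8.59 degrees, less where a joint would pass 70% of its speed; a pose out of reach is approached as far as the arm can. A call with a gripper value outside its range is refused whole. "grip" is the closure, from -1 (fully open) to 1 (shut), set as the call begins (left out, the last holds). The fingers move at their own pace and stop on an object; "force" is the grip in N (left out, the last holds). Time passes only in rows, so rows that repeat a pose let the fingers close. It gives the time, the measured TCP pose, the force, the opening and the grip force at its end, in the units of the state.
- bot.get_state(): the state, without advancing time (a new reading comes with each control period).
- bot.get_image(name): name is "scene" or "top"; returns a dict with "image" (400x640x3 uint8, red, green, blue), "z_map" (400x640 float32, m along the optical axis (not along the pixel's ray), 0 where there is no reading), "fx", "fy", "cx", "cy" (pixels), "position" and "orientation" of the camera in the world. Camera axes: x right, y down, z forward; pixel columns grow to the right and rows downward; lengths in m; the calibration is good to about 2 mm. A picture is of the moment at which its call begins.
- bot.job_done(): hands the job in; it is judged then, once.
Trained networks look in a picture, given as the dict that the camera call returned (one of the last four; its "shot" number tells which), for a name from the list of things; names that differ only in an ending like _2 or _b are one class to them, and where a whole thing is asked for, a point or a joint stands for the part that bears it (a point fixed in the world has none). Each returns a list of dicts, best first, with "confidence" (0 to 1); they miss things now and then, are a little off and sometimes report something else, mostly with a low value. They report only what shows in the picture. A call takes as long as a camera call. They do not tell look-alikes from the thing itself.
- bot.regions_of(picture, thing): "pixels" (400x640 bool, what is visible of it) and "xy" ([column, row] in pixels, amid what is visible of it).
The state is a dict: "clock": time; "q": joint angles; "qd": joint speeds; "effort": joint torques, N m; "ee_pos": TCP position; "orientation": TCP orientation; "wrist_force": force on the tool from outside, world axes, zero at the start; "moment": the same for the moment, N m; "finger_gap": finger opening in m; "gripper_force": force on a finger pad.
Only numpy, scipy, OpenCV 4.12 (cv2) and the standard library are available. Lean on these libraries where they do the work, as an engineer would, in place of code of your own. Each camera call takes 0.05 s, during which the arm holds its last target. There are 200 camera calls.

## Working session

There is one attempt and no reset: what is moved stays moved. The work goes in short steps, Python scripts to look and compute and a tool call to move; the robot and the scene stay as the last step left them, time stands still between calls to the robot, and variables do not carry over. Pictures are saved under pics/ and viewed, at most 10 in all, crops included, and the job is handed in when it is done.

Besides the shell and the picture viewer there is one more tool, called in YAML: its name, and indented under it one key for each argument. jog_arm: Moves the arm, as the interface text tells. Its arguments: {"type":"object","properties":{"targets":{"type":"array"},"grip":{"type":"number"},"force":{"type":"number"}},"required":["targets"]}

```bash
mkdir -p pics
cat > h.py <<'E'
import numpy as np, cv2
from cell import bot
from scipy.spatial.transform import Rotation as R
def rot(d):
    w,x,y,z=d["orientation"]; return R.from_quat([x,y,z,w])
def cloud(d):
    z=d["z_map"]; v,u=np.mgrid[:z.shape[0],:z.shape[1]]
    p=np.stack([(u-d["cx"])/d["fx"]*z,(v-d["cy"])/d["fy"]*z,z],-1)
    P=p.reshape(-1,3)@rot(d).as_matrix().T+np.array(d["position"])
    P=P.reshape(z.shape+(3,)); P[z==0]=np.nan
    return P
def save(d,n,crop=None,s=1):
    im=d["image"][:,:,::-1]
    if crop: a,b,c,e=crop; im=im[b:e,a:c]
    im=cv2.resize(im,None,fx=s,fy=s,interpolation=cv2.INTER_CUBIC); cv2.imwrite("pics/"+n+".png",im)
E
python3 - <<'E'
from h import *
print(bot.get_state(), bot.pinch_z)
ims=[]
for n in ("scene","top"):
    d=bot.get_image(n); save(d,n); P=cloud(d); print(n,d["position"],d["orientation"],d["fx"],d["cx"],d["cy"])
    for t in ["spares_box","probe","stand","lid","lid_bar","union_brass","elbow_galv","tee_galv","pressure_gauge"]:
        for r in bot.regions_of(d,t):
            m=r["pixels"]; q=P[m]; q=q[~np.isnan(q[:,0])]
            print(n,t,round(r["confidence"],2),np.round(r["xy"]),m.sum(),np.round(np.median(q,0),3) if len(q) else None, np.round(np.percentile(q,[2,98],axis=0),3).tolist() if len(q) else "")
E
```

```text
{'clock': 0.0, 'q': array([ 1.154214  ,  0.62936983,  0.03840639,  1.51838355, -0.02697529,
        0.99624701, -0.02000427]), 'qd': array([-0.00028582,  0.00169918, -0.00087512, -0.00056035,  0.00030297,
       -0.00065403,  0.00015812]), 'effort': array([-1.44388039e-03, -5.63405585e+01,  1.22609507e+00, -1.93451393e+01,
        1.11479365e-02,  1.04297628e-02,  1.14414600e-06]), 'ee_pos': array([ 0.22318823, -0.60982194,  0.23036808]), 'orientation': array([-9.28458335e-04,  9.84654639e-01,  1.74511744e-01, -1.77781724e-04]), 'wrist_force': array([-0.26293313,  0.19578728, -0.06895063]), 'moment': array([ 0.00888889, -0.0012466 ,  0.00104033]), 'gripper_force': 0.0, 'finger_gap': 0.0854986877258391} -0.0187
scene [0.19960764 0.62168438 0.86830198] [ 0.08630686 -0.21914489  0.9132143  -0.33251508] 375.3606794041307 316.16696900373194 204.18563123702845
scene spares_box 0.88 [300. 258.] 6390 [0.461 0.204 0.088] [[0.38, 0.078, 0.003], [0.568, 0.295, 0.132]]
scene probe 0.93 [371. 173.] 369 [ 0.402 -0.084  0.143] [[0.391, -0.126, 0.005], [0.418, -0.076, 0.208]]
scene probe 0.47 [325. 
[... 1602 characters left out ...]
390. 207.] 532 [ 0.479 -0.124  0.079] [[0.455, -0.163, 0.007], [0.51, -0.105, 0.083]]
top lid 0.92 [264. 206.] 4396 [0.49  0.172 0.09 ] [[0.421, 0.075, 0.084], [0.561, 0.27, 0.133]]
top lid_bar 0.94 [266. 208.] 4267 [0.49  0.172 0.09 ] [[0.421, 0.077, 0.086], [0.559, 0.27, 0.133]]
top union_brass 0.64 [193. 221.] 255 [0.445 0.359 0.028] [[0.424, 0.339, 0.0], [0.465, 0.382, 0.042]]
top elbow_galv 0.59 [197. 176.] 456 [0.57  0.347 0.034] [[0.542, 0.319, 0.01], [0.602, 0.38, 0.04]]
top tee_galv 0.68 [386. 150.] 460 [ 0.635 -0.115  0.03 ] [[0.606, -0.148, 0.007], [0.66, -0.078, 0.036]]
top pressure_gauge 0.65 [422. 249.] 587 [ 0.385 -0.224  0.022] [[0.357, -0.273, 0.011], [0.415, -0.193, 0.027]]
```

View pics/scene.png

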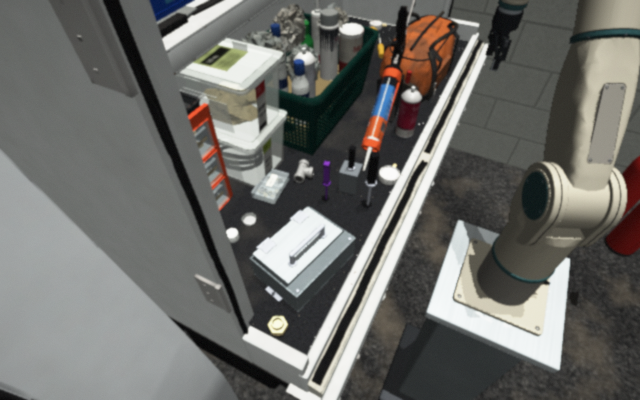

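Run:
```python
from h import *
d=bot.get_image("top"); save(d,"topc",(340,140,450,270),4.5)
P=cloud(d)
np.set_printoptions(precision=4,suppress=True)
d2=bot.get_image("scene");P2=cloud(d2);save(d2,"scc",(290,110,410,240),4.5)
def rect(pp,name):
    r=cv2.minAreaRect((pp[:,:2]*1000).astype(np.float32)); print(name,len(pp),r)
for n,Q in (("top",P),("scene",P2)):
    q=Q.reshape(-1,3); q=q[~np.isnan(q[:,0])]
    def box(x0,x1,y0,y1,z0,z1):
        return q[(q[:,0]>x0)&(q[:,0]<x1)&(q[:,1]>y0)&(q[:,1]<y1)&(q[:,2]>z0)&(q[:,2]<z1)]
    for nm,a in dict(h1=(.465,.5,-.15,-.115,.155,.17),h2=(.385,.425,-.11,-.065,.198,.22),h3=(.51,.54,-.075,-.04,.145,.16),
      stand=(.44,.53,-.18,-.09,.074,.084),boxtop=(.36,.60,.04,.31,.072,.096),lid=(.38,.6,.05,.3,.0865,.094),ledge=(.36,.6,.05,.3,.075,.0845),bar=(.38,.6,.05,.3,.122,.14)).items():
        s=box(*a)
        if len(s)>3: rect(s,n+" "+nm); print("   ",s.mean(0),np.median(s,0))
```

```text
top h1 58 ((483.44830322265625, -135.53590393066406), (15.638195991516113, 15.634210586547852), 1.8216339349746704)
    [ 0.4831 -0.1351  0.1613] [ 0.4824 -0.1356  0.162 ]
top stand 418 ((483.1198425292969, -135.69235229492188), (55.6978759765625, 56.52814483642578), 6.7687668800354)
    [ 0.4833 -0.1339  0.0798] [ 0.4814 -0.1316  0.0798]
top boxtop 5705 ((478.3126220703125, 175.60791015625), (220.60543823242188, 167.78665161132812), 75.65778350830078)
    [0.4759 0.1757 0.0871] [0.4782 0.1754 0.089 ]
top lid 3932 ((495.0660400390625, 171.11871337890625), (200.0260467529297, 132.17227172851562), 75.66034698486328)
    [0.4931 0.1709 0.0899] [0.4948 0.1702 0.0899]
top ledge 1573 ((478.345947265625, 175.64979553222656), (220.5640106201172, 167.78395080566406), 75.68560791015625)
    [0.4291 0.188  0.08  ] [0.4186 0.1901 0.08  ]
top bar 276 ((459.7398681640625, 179.12762451171875), (120.2076187133789, 11.943116188049316), 75.58771514892578)
    [0.4599 0.1795 0.1323] [0.4605 0.1793 0.1326]
scene h1 26 ((483.70648193359375, -136.35812377929688), (14.690335273742676, 15.046857833862305), 
[... 222 characters left out ...]
8] [ 0.4933 -0.1263  0.0799]
scene boxtop 4550 ((479.51898193359375, 173.719482421875), (221.39369201660156, 168.77182006835938), 75.6855239868164)
    [0.4727 0.1853 0.0867] [0.4686 0.1892 0.089 ]
scene lid 2956 ((494.7687683105469, 169.97552490234375), (201.45001220703125, 131.83059692382812), 75.1055679321289)
    [0.493  0.1783 0.09  ] [0.4962 0.1811 0.09  ]
scene ledge 1399 ((479.51898193359375, 173.719482421875), (221.39369201660156, 168.77182006835938), 75.6855239868164)
    [0.4289 0.1975 0.08  ] [0.4209 0.204  0.08  ]
scene bar 239 ((460.79718017578125, 180.30145263671875), (119.38802337646484, 12.260932922363281), 76.14795684814453)
    [0.4606 0.1833 0.1318] [0.4607 0.1843 0.1324]
```

The scene picture shows the box at (300,258), with the bar at (307,243). Three things look like the probe: the black one in the grey block at (350,158), a bigger black one at (371,165) and a purple one at (327,170). The smaller black one, in the grey stand, fits the description. I'll check it in a close crop.

View pics/scc.png

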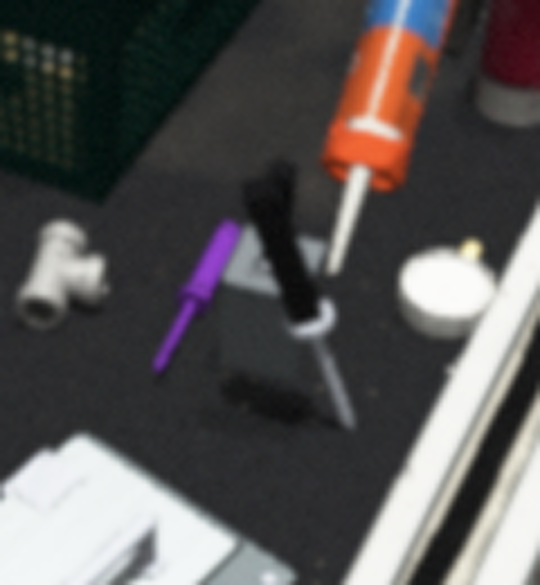

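Run:
```python
from h import *
d=bot.get_image("top")
P=cloud(d);d2=bot.get_image("scene");P2=cloud(d2)
np.set_printoptions(precision=4,suppress=True)
for n,Q in (("top",P),("scene",P2)):
    q=Q.reshape(-1,3); q=q[~np.isnan(q[:,0])]
    m=(q[:,0]>.37)&(q[:,0]<.44)&(q[:,1]>-.125)&(q[:,1]<-.05)&(q[:,2]>.01); s=q[m]
    for a,b in ((.01,.06),(.06,.11),(.11,.16),(.16,.19),(.19,.3)):
        t=s[(s[:,2]>a)&(s[:,2]<b)]
        if len(t): print(n,a,b,len(t),t.min(0),t.max(0))
# tall obstacles in region
    m=(q[:,0]>.3)&(q[:,0]<.75)&(q[:,1]>-.4)&(q[:,1]<.42)&(q[:,2]>.14); s=q[m]
    H,xe,ye=np.histogram2d(s[:,0],s[:,1],bins=[np.arange(.3,.76,.05),np.arange(-.4,.43,.05)]); print(H.astype(int))
```

```text
top 0.01 0.06 37 [ 0.4045 -0.092   0.0113] [ 0.4356 -0.0832  0.0597]
top 0.06 0.11 6 [ 0.4332 -0.0884  0.0601] [ 0.4381 -0.0832  0.0666]
[[   0    0    0    0    0    0    0    0    0    0    0    0    0    0
     0    0]
 [   0    0    0    0    0    0    0    0    0    0    0    0    0    0
     0    0]
 [   0    0    0    0    0    0    0    0    0    0    0    0    0    0
     0    0]
 [  23    0    0    0    0   67  140    0    0    0    0    0    0    0
     0 1502]
 [   5    0    0    0    0    0   94    0    0    0    0    0    0    0
     0 1621]
 [   0    0    0    0    0    0    0    0    0    0    0    0    0    0
     0  232]
 [ 243  301 1550 4502 2864 2608 2621 2653 2740 2711 2710 2732 2956 2922
  2927 1411]
 [   3  338  136 1506 1399 1043 1095 1087 1021 1028  964 1021  846  852
   821  288]
 [ 272  403  539  470  382  660  646  669  229    0    0    0    0    0
     0   14]]
scene 0.01 0.06 37 [ 0.4098 -0.0953  0.0125] [ 0.44   -0.0821  0.0414]
[[   0    0    0    0    0    0    0    0    0    0    0    0    0    0
     0    0]
 [   0    0    0    0    0    0    0    0    0    0    0    0    0    0
     0    0]
 [   0    0    0    0    0    0    0    0    0    0    0    0    0    0
     0    0]
 [  10    0    0    0    0   55    0    0    0    0    0    0    0    0
     0 4594]
 [   2    0    0    0    0    0   46    0    0    0    0    0    0    0
     0    0]
 [   0    0    0    0    0    0    6    0    0    0    0    0    0    0
     0    0]
 [ 158  166  183  206  269    0    0    7  130  346  789  990 1285  612
     0    0]
 [   3   90   37  191  381    0    0    0    0    0   94  314  382    0
     0    0]
 [ 100  270  174  257  501  835  870 1113  719    0    0    0    0    0
     0    0]]
```

The crop shows the wanted probe upright in the grey stand near (270,210). The big black one, with its collar at (310,320), and the purple one at (195,300) are both tilting, so the free-standing look-alikes are toppling. I'll look again.

Run:
```python
from h import *
np.set_printoptions(precision=4,suppress=True)
for k in range(8): d=bot.get_image("top")
d2=bot.get_image("scene"); print(bot.get_state()["clock"])
a=cv2.resize(d["image"][140:270,340:450],None,fx=3.6,fy=4);b=cv2.resize(d2["image"][110:240,290:410],None,fx=3.3,fy=4)
cv2.imwrite("pics/both.png",np.hstack([a,b])[:,:,::-1])
for n,D in (("top",d),("scene",d2)):
    q=cloud(D).reshape(-1,3); q=q[~np.isnan(q[:,0])]
    m=(q[:,0]>.36)&(q[:,0]<.6)&(q[:,1]>-.2)&(q[:,1]<-.03); s=q[m]
    for a,b in ((.15,.17),(.17,.3)):
        t=s[(s[:,2]>a)&(s[:,2]<b)]
        if len(t): print(n,a,b,len(t),t.min(0),t.max(0),t.mean(0))
```

```text
1.65
top 0.15 0.17 61 [ 0.4757 -0.1446  0.1508] [ 0.4912 -0.1273  0.1641] [ 0.4829 -0.1351  0.1606]
scene 0.15 0.17 38 [ 0.4758 -0.1445  0.151 ] [ 0.4915 -0.1269  0.1641] [ 0.4835 -0.1338  0.1592]
```

View pics/both.png

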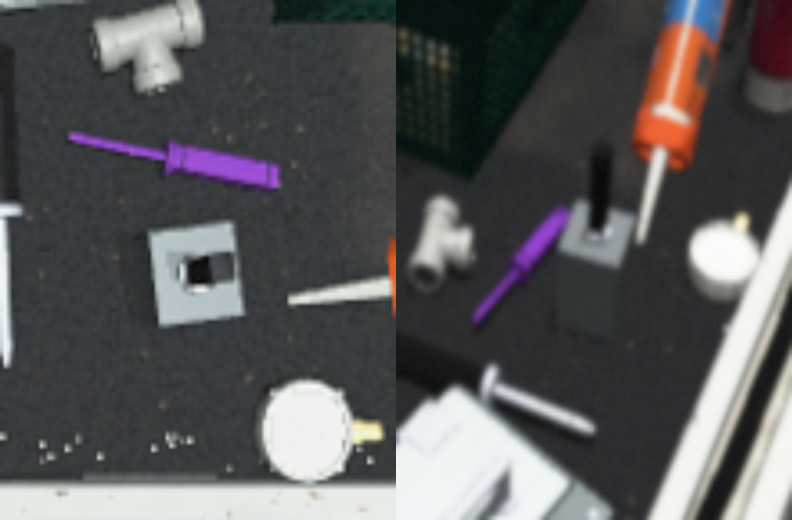

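The second view shows the look-alikes now lying down: the purple one at (175,160) in the left half, the big one beside the box at (540,400) in the right half. The wanted small black probe still stands upright in the grey stand at (200,270). I'm raising the arm first, then checking the corridor to the stand.

Careful with the scale: shifts go in shares of 0.6 m and turns go in shares of 120 degrees. That gives: 0.17 m / 0.6 = 0.2833, 0.15 m / 0.6 = 0.25, -0.234 rad / 2.0944 = -0.1117.

jog_arm:
  targets:
    - [0,0,0.0833,-0.0477]
    - [0,0,0.1667,-0.0955]
    - [0,0,0.25,-0.1117]
    - [0,0,0.2833,-0.1117]
  grip: -1

```text
clock: 2.05
ee_pos: [0.2239, -0.6121, 0.4073]
orientation: [0.004, 0.998, 0.058, 0.001]
wrist_force: [0.0, -0.3, 0.8]
finger_gap: 0.085
gripper_force: 0.0
```

Run:
```python
from h import *
np.set_printoptions(precision=3,suppress=True,linewidth=150)
s=bot.get_state();print(s["clock"],s["ee_pos"],s["orientation"])
Z=[]
for n in ("scene","top"):
    q=cloud(bot.get_image(n)).reshape(-1,3); Z.append(q[~np.isnan(q[:,0])])
q=np.vstack(Z); xe=np.arange(.2,.71,.05); ye=np.arange(-.75,.45,.05)
print(ye)
for i in range(len(xe)-1):
    r=[]
    for j in range(len(ye)-1):
        t=q[(q[:,0]>=xe[i])&(q[:,0]<xe[i+1])&(q[:,1]>=ye[j])&(q[:,1]<ye[j+1])]
        r.append(round(np.percentile(t[:,2],98),2) if len(t) else -1)
    print(round(xe[i],2),r)
for Q in Z:
    m=(Q[:,0]>.37)&(Q[:,0]<.6)&(Q[:,1]>-.13)&(Q[:,1]<.065)&(Q[:,2]>.01)&(Q[:,2]<.12)&~((Q[:,0]>.45)&(Q[:,1]<-.1)); t=Q[m]; print(len(t),t.min(0),t.max(0))
```

```text
2.05 [ 0.224 -0.612  0.407] [0.004 0.998 0.058 0.001]
[-0.75 -0.7  -0.65 -0.6  -0.55 -0.5  -0.45 -0.4  -0.35 -0.3  -0.25 -0.2  -0.15 -0.1  -0.05  0.    0.05  0.1   0.15  0.2   0.25  0.3   0.35  0.4 ]
0.2 [np.float64(-0.89), np.float64(-0.89), np.float64(-0.89), np.float64(0.45), np.float64(-0.89), np.float64(-0.89), np.float64(-0.89), np.float64(-0.89), np.float64(-0.89), np.float64(-0.89), np.float64(-0.89), np.float64(-0.89), np.float64(-0.89), np.float64(-0.89), np.float64(-0.89), np.float64(-0.89), np.float64(-0.89), np.float64(-0.89), np.float64(-0.89), -1, -1, -1, -1]
0.25 [np.float64(-0.0), np.float64(-0.0), np.float64(-0.01), np.float64(-0.01), np.float64(-0.01), np.float64(-0.01), np.float64(-0.01), np.float64(-0.01), np.float64(0.01), np.float64(-0.01), np.float64(-0.01), np.float64(-0.01), np.float64(-0.01), np.float64(-0.01), np.float64(-0.01), np.float64(-0.01), np.float64(-0.01), np.float64(-0.01), np.float64(-0.01), np.float64(-0.01), np.float64(-0.01), np.float64(-0.01), np.float64(-0.01)]
0.3 [np.float64(0.03), np.float64(0.03), np.float64(0.03), np.float64(0.03), np
[... 2644 characters left out ...]
64(0.62), np.float64(0.62), np.float64(0.62), np.float64(0.62), np.float64(0.66), np.float64(0.62), np.float64(0.62), np.float64(0.63), np.float64(0.63), np.float64(0.63), np.float64(0.63)]
0.65 [np.float64(0.0), np.float64(0.25), np.float64(0.27), np.float64(0.27), np.float64(0.27), np.float64(0.1), np.float64(0.1), np.float64(0.11), np.float64(0.28), np.float64(0.31), np.float64(0.64), np.float64(0.63), np.float64(0.64), np.float64(0.64), np.float64(0.64), np.float64(0.64), np.float64(0.64), np.float64(0.63), np.float64(0.63), np.float64(0.64), np.float64(0.64), np.float64(0.64), np.float64(0.63)]
334 [ 0.43  -0.098  0.01 ] [0.6   0.065 0.091]
493 [ 0.428 -0.098  0.01 ] [0.6   0.064 0.091]
```

Scaled: 0.34 m / 0.6 = 0.5667, 0.09 m / 0.6 = 0.15, -0.234 rad / 2.0944 = -0.1117.

jog_arm:
  targets:
    - [0.0333,0.075,0,-0.1117]
    - [0.0667,0.15,0,-0.1117]
    - [0.1,0.225,0,-0.1117]
    - [0.1333,0.3,0,-0.1117]
    - [0.1833,0.3667,0,-0.1117]
    - [0.2333,0.4333,0,-0.1117]
    - [0.2667,0.5,0,-0.1117]
    - [0.3,0.5667,0,-0.1117]

```text
clock: 2.95
ee_pos: [0.4036, -0.2681, 0.4001]
orientation: [-0.0, 0.998, -0.058, -0.001]
wrist_force: [1.6, -0.2, 0.1]
finger_gap: 0.0856
gripper_force: 0.0
```

```bash
cat >> h.py <<'E'
np.set_printoptions(precision=4,suppress=True,linewidth=150)
def st():
    s=bot.get_state(); w,x,y,z=s["orientation"]; M=R.from_quat([x,y,z,w]).as_matrix()
    print("t",s["clock"],"tcp",s["ee_pos"],"yawx",np.degrees(np.arctan2(M[1,0],M[0,0])),"zax",M[:,2],"F",s["wrist_force"],"gap",s["finger_gap"],"q",s["q"]); return s,M
E
python3 -c "
from h import *
st()"
```

```text
t 2.95 tcp [ 0.4036 -0.2681  0.4001] yawx -6.6764657559214085 zax [-0.0017  0.001  -1.    ] F [ 1.6283 -0.1591  0.0519] gap 0.08558200714842863 q [ 0.4974  0.2262  0.0397  1.6953 -0.0095  1.2223 -1.148 ]
```

Scaled: -0.18 m / 0.6 = -0.3, 0.134 m / 0.6 = 0.2233, 0.234 rad / 2.0944 = 0.1117.

jog_arm:
  targets:
    - [0.0333,0.0583,0,0.0477]
    - [0.0667,0.1167,0,0.0955]
    - [0.1,0.175,-0.05,0.1117]
    - [0.1333,0.2233,-0.1167,0.1117]
    - [0.1333,0.2233,-0.2,0.1117]
    - [0.1333,0.2233,-0.2667,0.1117]
    - [0.1333,0.2233,-0.3,0.1117]
    - [0.1333,0.2233,-0.3,0.1117]

```text
clock: 3.75
ee_pos: [0.4802, -0.1355, 0.2176]
orientation: [-0.001, 0.998, 0.059, -0.004]
wrist_force: [-0.8, -0.6, 0.8]
finger_gap: 0.0857
gripper_force: 0.0
```

```bash
python3 -c "
from h import *
st()
d=bot.get_image('scene');save(d,'g1',(300,90,420,210),4.5)"
```

```text
t 3.75 tcp [ 0.4802 -0.1355  0.2176] yawx 6.725760537871427 zax [-0.0087  0.0022 -1.    ] F [-0.836  -0.5657  0.7585] gap 0.08566796861726435 q [ 0.2768  0.4373 -0.0813  1.9376  0.0485  0.7776 -1.2852]
```

View pics/g1.png

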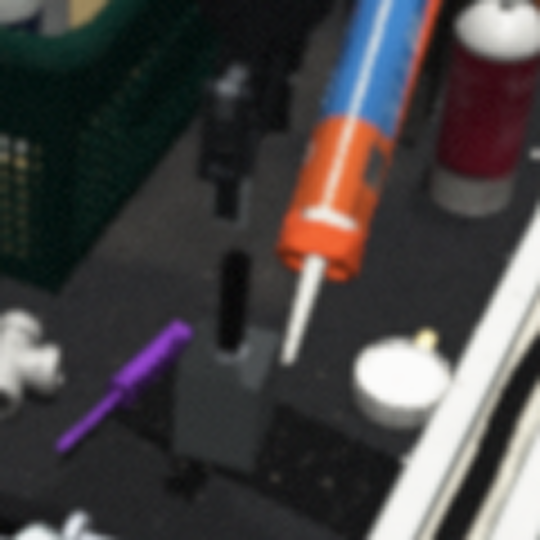

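The crop shows the fingers straight above the black handle (235,290), with nothing in the way.

Scaled: -0.112 m / 0.6 = -0.1867, -0.09 m / 0.6 = -0.15.

jog_arm:
  targets:
    - [0,0,-0.05,0]
    - [0,0,-0.1,0]
    - [0,0,-0.15,0]
    - [0,0,-0.1867,0]
    - [0,0,-0.1867,0]
    - [0,0,-0.1867,0]

```text
clock: 4.4
ee_pos: [0.4844, -0.1367, 0.1105]
orientation: [0.0, 0.998, 0.058, 0.001]
wrist_force: [0.4, -0.7, 0.2]
finger_gap: 0.0853
gripper_force: 0.0
```

```bash
python3 -c "
from h import *
st()"
```

```text
t 4.4 tcp [ 0.4844 -0.1367  0.1105] yawx 6.681772074759558 zax [ 0.0018 -0.0004 -1.    ] F [ 0.3913 -0.7419  0.218 ] gap 0.08531108170055741 q [ 0.2628  0.6063 -0.0639  2.0338  0.0756  0.5019 -1.3102]
```

jog_arm:
  targets:
    - [0,0,0,0]
    - [0,0,0,0]
    - [0,0,0,0]
    - [0,0,0,0]
    - [0,0,0,0]
    - [0,0,0,0]
    - [0,0,0,0]
    - [0,0,0,0]
  grip: 1
  force: 60

```text
clock: 5.2
ee_pos: [0.4836, -0.1364, 0.1097]
orientation: [0.0, 0.998, 0.058, 0.0]
wrist_force: [-0.9, 0.6, 5.6]
finger_gap: 0.0155
gripper_force: 58.3
```

```bash
python3 -c "
from h import *
st()"
```

```text
t 5.2 tcp [ 0.4836 -0.1364  0.1097] yawx 6.689682279966061 zax [ 0.0005 -0.0001 -1.    ] F [-0.8564  0.6303  5.6473] gap 0.0154952215635154 q [ 0.2625  0.6073 -0.0637  2.0353  0.0758  0.5006 -1.3104]
```

Scaled: 0.16 m / 0.6 = 0.2667, 0.11 m / 0.6 = 0.1833.

jog_arm:
  targets:
    - [0,0,0.025,0]
    - [0,0,0.05,0]
    - [0,0,0.0833,0]
    - [0,0,0.1333,0]
    - [0,0,0.1833,0]
    - [0,0,0.2333,0]
    - [0,0,0.2667,0]
    - [0,0,0.2667,0]

```text
clock: 6.0
ee_pos: [0.4851, -0.1368, 0.2717]
orientation: [0.001, 0.998, 0.058, 0.003]
wrist_force: [-0.7, -0.6, -1.6]
finger_gap: 0.0152
gripper_force: 58.4
```

```bash
cat >> h.py <<'E'
def tip():
    s,M=st(); tz={}
    for n in ("scene","top"):
        d=bot.get_image(n); q=cloud(d).reshape(-1,3); q=q[~np.isnan(q[:,0])]
        c=s["ee_pos"]; rel=q-c
        m=(np.hypot(rel[:,0],rel[:,1])<.025)&(rel[:,2]<-.006)&(rel[:,2]>-.115); t=rel[m]
        print(n,len(t),"min",t.min(0) if len(t) else "")
        for a,b in ((-.02,-.006),(-.035,-.02),(-.06,-.035),(-.085,-.06),(-.115,-.085)):
            k=t[(t[:,2]>a)&(t[:,2]<b)]
            if len(k): print("  ",a,b,len(k),np.median(k,0),k.min(0),k.max(0))
E
python3 -c "
from h import *
tip()
d=bot.get_image('scene');save(d,'g2',(300,80,420,200),4.5)"
```

```text
t 6.0 tcp [ 0.4851 -0.1368  0.2717] yawx 6.682951553662685 zax [ 0.0055 -0.0013 -1.    ] F [-0.6598 -0.5596 -1.6187] gap 0.015166300836150177 q [ 0.282   0.3686 -0.0862  1.8682  0.0399  0.9008 -1.2772]
scene 96 min [-0.0106 -0.0059 -0.0979]
   -0.02 -0.006 30 [-0.001   0.0067 -0.0135] [-0.0077 -0.0036 -0.0199] [ 0.0076  0.0096 -0.0069]
   -0.035 -0.02 30 [-0.0025  0.0074 -0.0242] [-0.0106 -0.0059 -0.0278] [ 0.0113  0.0129 -0.0208]
   -0.06 -0.035 15 [ 0.0001  0.001  -0.0494] [-0.0017 -0.0008 -0.059 ] [ 0.0037  0.0029 -0.0373]
   -0.085 -0.06 15 [ 0.0006  0.0005 -0.0711] [-0.0016 -0.0023 -0.0843] [ 0.0039  0.0042 -0.0614]
   -0.115 -0.085 6 [ 0.0011  0.0004 -0.0914] [-0.0008 -0.0013 -0.0979] [ 0.002   0.0028 -0.0866]
top 0 min
```

View pics/g2.png

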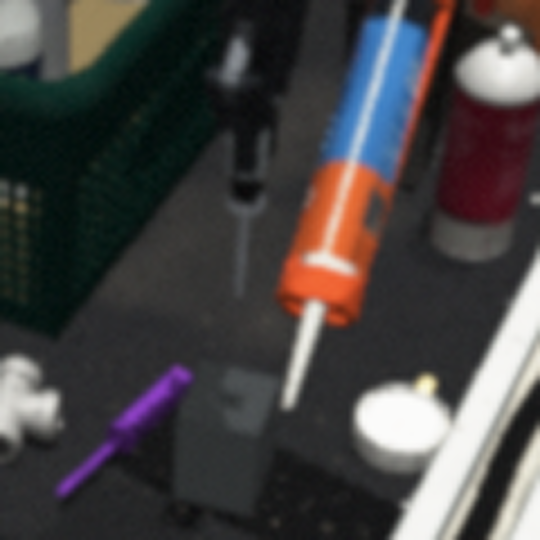

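The crop shows the probe held upright (240,250), with its tip free of the stand and the stand empty. Before going to the left end of the seam I'm checking the clearance to the left wall.

Run:
```python
from h import *
for n in ("scene","top"):
    q=cloud(bot.get_image(n)).reshape(-1,3); q=q[~np.isnan(q[:,0])]
    q=q[(q[:,2]>.15)&(q[:,1]>.25)&(q[:,0]>.2)&(q[:,0]<.62)&(q[:,1]<.6)]
    for x in np.arange(.2,.62,.04):
        t=q[(q[:,0]>=x)&(q[:,0]<x+.04)]
        if len(t): print(n,round(x,2),len(t),"ymin",np.percentile(t[:,1],1),"z",t[:,2].min(),t[:,2].max())
```

```text
scene 0.4 842 ymin 0.5299809664679782 z 0.1512001075965529 0.26093144887242725
scene 0.44 5111 ymin 0.4170854385630479 z 0.15218765237979537 0.7510401311952332
scene 0.48 25421 ymin 0.3789764503122395 z 0.1500393812072045 0.7573902740957845
scene 0.52 12723 ymin 0.43188520410170034 z 0.15063646989695734 0.7501641731116424
scene 0.56 5522 ymin 0.43176065823226295 z 0.1505772599102514 0.7410435996242717
scene 0.6 3037 ymin 0.2518464225902949 z 0.15045493534439913 0.7345695722769888
top 0.4 344 ymin 0.5292175296128957 z 0.151299538760163 0.2655224839370909
top 0.44 1518 ymin 0.41596386782608474 z 0.15095891468139122 0.5499034604979385
top 0.48 4672 ymin 0.3740472486611944 z 0.1501969984829542 0.6026774419463101
top 0.52 4257 ymin 0.3998213627538225 z 0.15057070094804126 0.5755093206508526
top 0.56 4278 ymin 0.399655565586468 z 0.15010912687233713 0.5770347926113526
top 0.6 5169 ymin 0.25222067075988 z 0.15112065061450974 0.6175287396995519
```

Scaled: 0.31 m / 0.6 = 0.5167, 0.28 m / 0.6 = 0.4667.

jog_arm:
  targets:
    - [-0.0333,0.0667,0,0]
    - [-0.0833,0.1333,0,0]
    - [-0.1167,0.2,0,0]
    - [-0.1333,0.2667,0,0]
    - [-0.1333,0.3333,0,0]
    - [-0.1333,0.4,0,0]
    - [-0.1333,0.4667,0,0]
    - [-0.1333,0.5167,0,0]

```text
clock: 7.05
ee_pos: [0.4026, 0.1761, 0.2685]
orientation: [-0.0, 0.998, 0.059, -0.001]
wrist_force: [0.2, -0.3, -1.9]
finger_gap: 0.0147
gripper_force: 58.6
```

Scaled: 0.104 m / 0.6 = 0.1733, -0.074 m / 0.6 = -0.1233.

jog_arm:
  targets:
    - [0,0.0667,0,0]
    - [0.0333,0.1333,0,0]
    - [0.06,0.1733,-0.0167,0]
    - [0.06,0.1733,-0.0667,0]
    - [0.06,0.1733,-0.1083,0]
    - [0.06,0.1733,-0.1233,0]
    - [0.06,0.1733,-0.1233,0]
    - [0.06,0.1733,-0.1233,0]

```text
clock: 7.85
ee_pos: [0.4398, 0.2778, 0.1958]
orientation: [-0.0, 0.998, 0.058, 0.0]
wrist_force: [0.3, 0.4, -0.1]
finger_gap: 0.0153
gripper_force: 58.6
```

Run:
```python
from h import *
tip()
d=bot.get_image('scene'); save(d,'s1',(230,170,350,290),4.5)
C=np.array([.4748,.1758]);ex=np.array([.9688,-.2477]);ey=np.array([.2477,.9688])
q=cloud(d).reshape(-1,3);q=q[~np.isnan(q[:,0])]
b=np.c_[(q[:,:2]-C)@ex,(q[:,:2]-C)@ey,q[:,2]]
m=(abs(b[:,0])<.12)&(abs(b[:,1])<.08)&(b[:,2]>.07)&(b[:,2]<.096); t=b[m]
for y in (-.06,-.02,.02,.06):
    k=t[abs(t[:,1]-y)<.02]; L=k[k[:,2]>.0865]; g=k[k[:,2]<.083]
    print(y,"lid front x",np.percentile(L[:,0],[0,1,3]),"ledge x",np.percentile(g[:,0],[1,99]),len(L),len(g))
```

```text
t 7.85 tcp [0.4398 0.2778 0.1958] yawx 6.677583143478357 zax [ 0.0006  0.0005 -1.    ] F [ 0.3125  0.3658 -0.0681] gap 0.015330642753133276 q [-0.4642  0.4972 -0.2214  1.9132  0.1547  0.7468 -2.2277]
scene 193 min [-0.0205 -0.023  -0.115 ]
   -0.02 -0.006 17 [-0.0057  0.0056 -0.0159] [-0.0076 -0.009  -0.0199] [ 0.0068  0.0079 -0.0111]
   -0.035 -0.02 42 [-0.0041  0.0064 -0.025 ] [-0.0104 -0.0118 -0.0296] [ 0.0107  0.0106 -0.0204]
   -0.06 -0.035 8 [ 0.0004  0.0008 -0.051 ] [-0.002   0.0005 -0.0569] [ 0.0033  0.0012 -0.0463]
   -0.085 -0.06 17 [-0.0006  0.0007 -0.0744] [-0.0025 -0.0026 -0.0837] [ 0.0027  0.0026 -0.0601]
   -0.115 -0.085 109 [ 0.0044 -0.0004 -0.1135] [-0.0205 -0.023  -0.115 ] [ 0.0238  0.0205 -0.0853]
top 53 min [-0.0213 -0.0227 -0.115 ]
   -0.115 -0.085 53 [ 0.0002 -0.0129 -0.1137] [-0.0213 -0.0227 -0.115 ] [ 0.0239  0.0197 -0.1034]
-0.06 lid front x [-0.0443 -0.0436 -0.0422] ledge x [-0.079  -0.0449] 310 205
-0.02 lid front x [-0.0441 -0.0437 -0.0428] ledge x [-0.0791 -0.0431] 270 223
0.02 lid front x [-0.0445 -0.044  -0.0429] ledge x [-0.079  -0.0438] 238 225
0.06 lid front x [-0.0439 -0.0435 -0.0422] ledge x [-0.0791 -0.0447] 367 235
```

View pics/s1.png

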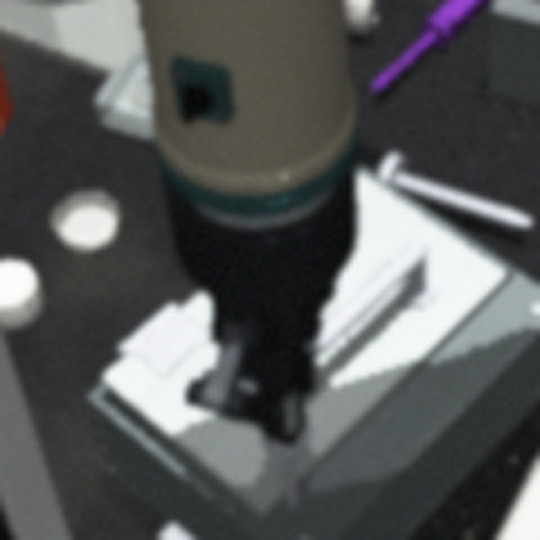

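The crop shows the gripper over the left end of the box. The probe shank ends just ahead of the lid's front edge, near (290,490). I'm lowering the tip, then sliding it in toward the edge.

jog_arm:
  targets:
    - [0,0,-0.01,0]
    - [0,0,-0.02,0]
    - [0,0,-0.0233,0]
    - [0,0,-0.0233,0]
    - [0.005,-0.0013,-0.0233,0]
    - [0.01,-0.0027,-0.0233,0]
    - [0.015,-0.0038,-0.0233,0]
    - [0.015,-0.0038,-0.0233,0]

```text
clock: 8.8
ee_pos: [0.4492, 0.2751, 0.1814]
orientation: [-0.0, 0.998, 0.058, 0.0]
wrist_force: [-0.1, 1.2, -0.7]
finger_gap: 0.0151
gripper_force: 58.6
```

```bash
cat >> h.py <<'E'
C=np.array([.4748,.1758]);ex=np.array([.9688,-.2477]);ey=np.array([.2477,.9688])
def bx():
    s,M=st(); c=s["ee_pos"]; p=c+M[:,2]*.0997; print("tip in box",(p[:2]-C)@ex,(p[:2]-C)@ey,p[2],"Fbox",s["wrist_force"][:2]@ex,s["wrist_force"][:2]@ey)
E
python3 -c "
from h import *
bx()"
```

```text
t 8.8 tcp [0.4492 0.2751 0.1814] yawx 6.6422618910362985 zax [ 0.0007  0.0002 -1.    ] F [-0.0537  1.1988 -0.7499] gap 0.015133365342196057 q [-0.4559  0.5256 -0.2153  1.9106  0.1635  0.7214 -2.2208]
tip in box -0.049339635522508835 0.08989548366423471 0.08171387240221675 Fbox -0.34899103644955065 1.1480731867436609
```

Scaled: 0.003 m / 0.6 = 0.005, -0.002 m / 0.6 = -0.0033.

jog_arm:
  targets:
    - [0.0012,0.005,0,0]
    - [0.0012,0.005,-0.0017,0]
    - [0.0012,0.005,-0.0033,0]
    - [0.0012,0.005,-0.0033,0]
    - [0.0012,0.005,-0.0033,0]

```text
clock: 9.3
ee_pos: [0.4491, 0.2786, 0.1795]
orientation: [-0.0, 0.998, 0.058, 0.0]
wrist_force: [-0.1, 0.3, 1.7]
finger_gap: 0.0152
gripper_force: 59.1
```

```bash
python3 -c "
from h import *
bx()"
```

```text
t 9.3 tcp [0.4491 0.2786 0.1795] yawx 6.704224356107945 zax [ 0.0004  0.0005 -1.    ] F [-0.1207  0.3476  1.7487] gap 0.015209336965801908 q [-0.4617  0.5306 -0.2149  1.9077  0.1642  0.7195 -2.2256]
tip in box -0.050330397007343916 0.09330799949893932 0.07981553912993061 Fbox -0.203020944196674 0.30684414386570336
```

Scaled: 0.002 m / 0.6 = 0.0033, -0.0005 m / 0.6 = -0.0008.

jog_arm:
  targets:
    - [0,0,0.0017,0]
    - [0.0017,-0.0003,0.0017,0]
    - [0.0033,-0.0008,0.0017,0]
    - [0.0033,-0.0008,0.0017,0]
    - [0.0033,-0.0008,0.0017,0]

```text
clock: 9.8
ee_pos: [0.4511, 0.2777, 0.1802]
orientation: [0.0, 0.998, 0.058, -0.0]
wrist_force: [-0.4, -0.7, -0.2]
finger_gap: 0.015
gripper_force: 58.7
```

```bash
python3 -c "
from h import *
bx()"
```

```text
t 9.8 tcp [0.4511 0.2777 0.1802] yawx 6.684261086522478 zax [-0.0001 -0.0002 -1.    ] F [-0.3725 -0.67   -0.2472] gap 0.015035272670801602 q [-0.4584  0.5314 -0.215   1.9032  0.164   0.724  -2.222 ]
tip in box -0.04821446002570666 0.09279422537347715 0.08050807875854854 Fbox -0.1948667317442432 -0.7413814557636981
```

Scaled: -0.0233 m / 0.6 = -0.0388, -0.0203 m / 0.6 = -0.0338.

jog_arm:
  targets:
    - [-0.0012,-0.0048,0,0]
    - [-0.0025,-0.0097,0,0]
    - [-0.0037,-0.0145,0,0]
    - [-0.005,-0.0193,0,0]
    - [-0.0062,-0.0242,0,0]
    - [-0.0075,-0.029,0,0]
    - [-0.0087,-0.0338,0,0]
    - [-0.0098,-0.0388,0,0]

```text
clock: 10.6
ee_pos: [0.4451, 0.2543, 0.1803]
orientation: [-0.0, 0.998, 0.058, 0.0]
wrist_force: [0.3, -0.3, -1.2]
finger_gap: 0.0153
gripper_force: 58.7
```

```bash
python3 -c "
from h import *
bx()"
```

```text
t 10.6 tcp [0.4451 0.2543 0.1803] yawx 6.694168770319256 zax [ 0.0001  0.     -1.    ] F [ 0.2632 -0.2659 -1.1841] gap 0.0153026181830964 q [-0.4234  0.5102 -0.2172  1.9478  0.1641  0.7003 -2.1935]
tip in box -0.048175041194981685 0.06866093629869917 0.08062426870890703 Fbox 0.3208430152423583 -0.1923720887901263
```

Tracking is good, so I'm continuing.

Scaled: -0.0233 m / 0.6 = -0.0388, -0.0203 m / 0.6 = -0.0338.

jog_arm:
  targets:
    - [-0.0012,-0.0048,0,0]
    - [-0.0025,-0.0097,0,0]
    - [-0.0037,-0.0145,0,0]
    - [-0.005,-0.0193,0,0]
    - [-0.0062,-0.0242,0,0]
    - [-0.0075,-0.029,0,0]
    - [-0.0087,-0.0338,0,0]
    - [-0.0098,-0.0388,0,0]

```text
clock: 11.4
ee_pos: [0.4393, 0.231, 0.1803]
orientation: [-0.0, 0.998, 0.058, 0.0]
wrist_force: [-0.4, 0.4, -1.4]
finger_gap: 0.0152
gripper_force: 58.7
```

Scaled: -0.0233 m / 0.6 = -0.0388, -0.0203 m / 0.6 = -0.0338.

jog_arm:
  targets:
    - [-0.0012,-0.0048,0,0]
    - [-0.0025,-0.0097,0,0]
    - [-0.0037,-0.0145,0,0]
    - [-0.005,-0.0193,0,0]
    - [-0.0062,-0.0242,0,0]
    - [-0.0075,-0.029,0,0]
    - [-0.0087,-0.0338,0,0]
    - [-0.0098,-0.0388,0,0]

```text
clock: 12.2
ee_pos: [0.4333, 0.2076, 0.1803]
orientation: [0.0, 0.998, 0.058, 0.0]
wrist_force: [0.3, -0.1, 0.0]
finger_gap: 0.015
gripper_force: 58.7
```

```bash
python3 -c "
from h import *
bx()"
```

```text
t 12.2 tcp [0.4333 0.2076 0.1803] yawx 6.691407673221249 zax [ 0.0001  0.     -1.    ] F [ 0.2754 -0.0934  0.0201] gap 0.01499782286818698 q [-0.3476  0.4713 -0.2215  2.0295  0.164   0.6572 -2.1299]
tip in box -0.04805401117745285 0.02058084343670194 0.08063034422824274 Fbox 0.28992060201903436 -0.022284315604286967
```

Scaled: -0.0233 m / 0.6 = -0.0388, -0.006 m / 0.6 = -0.01.

jog_arm:
  targets:
    - [-0.0013,-0.0048,0,0]
    - [-0.0025,-0.0097,0,0]
    - [-0.0038,-0.0145,0,0]
    - [-0.005,-0.0193,0,0]
    - [-0.0063,-0.0242,0,0]
    - [-0.0075,-0.029,0,0]
    - [-0.0088,-0.0338,0,0]
    - [-0.01,-0.0388,0,0]

```text
clock: 13.0
ee_pos: [0.4274, 0.1844, 0.1803]
orientation: [-0.0, 0.998, 0.058, 0.0]
wrist_force: [-0.5, -1.1, -1.0]
finger_gap: 0.0154
gripper_force: 58.7
```

Scaled: -0.0233 m / 0.6 = -0.0388, -0.0203 m / 0.6 = -0.0338.

jog_arm:
  targets:
    - [-0.0013,-0.0048,0,0]
    - [-0.0025,-0.0097,0,0]
    - [-0.0038,-0.0145,0,0]
    - [-0.005,-0.0193,0,0]
    - [-0.0063,-0.0242,0,0]
    - [-0.0075,-0.029,0,0]
    - [-0.0088,-0.0338,0,0]
    - [-0.01,-0.0388,0,0]

```text
clock: 13.8
ee_pos: [0.4213, 0.161, 0.1803]
orientation: [0.0, 0.998, 0.058, 0.0]
wrist_force: [-0.7, -0.4, -1.0]
finger_gap: 0.0155
gripper_force: 58.7
```

jog_arm:
  targets:
    - [-0.0013,-0.0048,0,0]
    - [-0.0025,-0.0097,0,0]
    - [-0.0038,-0.0145,0,0]
    - [-0.005,-0.0193,0,0]
    - [-0.0063,-0.0242,0,0]
    - [-0.0075,-0.029,0,0]
    - [-0.0088,-0.0338,0,0]
    - [-0.01,-0.0388,0,0]

```text
clock: 14.6
ee_pos: [0.4154, 0.1377, 0.1803]
orientation: [0.0, 0.998, 0.058, 0.0]
wrist_force: [-0.4, -0.1, -0.6]
finger_gap: 0.0152
gripper_force: 58.7
```

```bash
python3 -c "
from h import *
bx()"
```

```text
t 14.6 tcp [0.4154 0.1377 0.1803] yawx 6.689916795484836 zax [ 0.0001 -0.     -1.    ] F [-0.4308 -0.122  -0.5839] gap 0.015237000499873284 q [-0.2168  0.4201 -0.2273  2.1355  0.1632  0.6018 -2.0139]
tip in box -0.04814003017664871 -0.05161201555488026 0.08062560641255374 Fbox -0.38717961689041824 -0.22488010990296292
```

Scaled: -0.0233 m / 0.6 = -0.0388, -0.0203 m / 0.6 = -0.0338.

jog_arm:
  targets:
    - [-0.0013,-0.0048,0,0]
    - [-0.0025,-0.0097,0,0]
    - [-0.0038,-0.0145,0,0]
    - [-0.005,-0.0193,0,0]
    - [-0.0063,-0.0242,0,0]
    - [-0.0075,-0.029,0,0]
    - [-0.0088,-0.0338,0,0]
    - [-0.01,-0.0388,0,0]

```text
clock: 15.4
ee_pos: [0.4093, 0.1145, 0.1803]
orientation: [-0.0, 0.998, 0.058, 0.0]
wrist_force: [-1.4, -0.6, -0.7]
finger_gap: 0.0157
gripper_force: 58.7
```

Scaled: -0.0168 m / 0.6 = -0.028, -0.0145 m / 0.6 = -0.0242.

jog_arm:
  targets:
    - [-0.0013,-0.0048,0,0]
    - [-0.0025,-0.0097,0,0]
    - [-0.0038,-0.0145,0,0]
    - [-0.005,-0.0193,0,0]
    - [-0.0063,-0.0242,0,0]
    - [-0.0072,-0.028,0,0]
    - [-0.0072,-0.028,0,0]
    - [-0.0072,-0.028,0,0]

```text
clock: 16.2
ee_pos: [0.4052, 0.0979, 0.1803]
orientation: [-0.0, 0.998, 0.058, 0.0]
wrist_force: [-0.1, 0.1, -0.5]
finger_gap: 0.0152
gripper_force: 58.7
```

```bash
python3 -c "
from h import *
bx()"
```

```text
t 16.2 tcp [0.4052 0.0979 0.1803] yawx 6.683979616741525 zax [ 0.0002  0.0001 -1.    ] F [-0.0833  0.0616 -0.4871] gap 0.015197730266177668 q [-0.1321  0.3955 -0.2303  2.1856  0.1621  0.5757 -1.9356]
tip in box -0.04815769813681575 -0.09269047940291762 0.08063238517390428 Fbox -0.09596720147034181 0.039086957842074346
```

Scaled: -0.215 m / 0.6 = -0.3583, -0.175 m / 0.6 = -0.2917.

jog_arm:
  targets:
    - [-0.0133,0.0033,0.0083,0]
    - [-0.0133,0.0033,0.075,0]
    - [-0.0133,0,0.15,0]
    - [0.0167,-0.0667,0.15,0]
    - [0.05,-0.1417,0.15,0]
    - [0.075,-0.2167,0.15,0]
    - [0.1,-0.2917,0.15,0]
    - [0.1167,-0.3583,0.15,0]

```text
clock: 17.0
ee_pos: [0.4753, -0.1189, 0.2707]
orientation: [0.0, 0.998, 0.058, 0.0]
wrist_force: [0.4, 0.9, -1.3]
finger_gap: 0.0154
gripper_force: 58.6
```

```bash
python3 -c "
from h import *
st()"
```

```text
t 17.0 tcp [ 0.4753 -0.1189  0.2707] yawx 6.673039459095952 zax [ 0.0007 -0.0001 -1.    ] F [ 0.378   0.9411 -1.3152] gap 0.015423568567223855 q [ 0.3123  0.3545 -0.1686  1.8979  0.0748  0.8944 -1.3471]
```

Scaled: -0.075 m / 0.6 = -0.125, -0.0193 m / 0.6 = -0.0322.

jog_arm:
  targets:
    - [0.014,-0.0322,0,0]
    - [0.014,-0.0322,-0.05,0]
    - [0.014,-0.0322,-0.1,0]
    - [0.014,-0.0322,-0.125,0]
    - [0.014,-0.0322,-0.125,0]
    - [0.014,-0.0322,-0.125,0]
    - [0.014,-0.0322,-0.125,0]

```text
clock: 17.7
ee_pos: [0.4843, -0.1363, 0.1965]
orientation: [0.0, 0.998, 0.059, 0.001]
wrist_force: [-0.3, -0.6, -0.7]
finger_gap: 0.0151
gripper_force: 58.6
```

```bash
python3 -c "
from h import *
tip()"
```

```text
t 17.7 tcp [ 0.4843 -0.1363  0.1965] yawx 6.714313147656289 zax [ 0.0022 -0.0005 -1.    ] F [-0.283  -0.6011 -0.6737] gap 0.015054806598181644 q [ 0.3248  0.4697 -0.1508  1.959   0.1036  0.718  -1.3415]
scene 103 min [-0.0197 -0.0186 -0.1149]
   -0.02 -0.006 23 [-0.0013  0.0066 -0.0141] [-0.0077  0.0011 -0.0195] [ 0.0062  0.0115 -0.0064]
   -0.035 -0.02 27 [-0.0018  0.0071 -0.0243] [-0.0108 -0.0068 -0.0301] [ 0.0123  0.0124 -0.0204]
   -0.06 -0.035 14 [ 0.0009  0.0012 -0.0475] [-0.001  -0.0029 -0.06  ] [ 0.004   0.0038 -0.0393]
   -0.085 -0.06 13 [-0.0007  0.0013 -0.0748] [-0.0023 -0.0011 -0.0845] [ 0.0018  0.0048 -0.0618]
   -0.115 -0.085 26 [ 0.0005  0.0014 -0.1142] [-0.0197 -0.0186 -0.1149] [ 0.0229  0.0233 -0.0901]
top 11 min [-0.0221 -0.0094 -0.1149]
   -0.115 -0.085 11 [-0.0197 -0.002  -0.1146] [-0.0221 -0.0094 -0.1149] [ 0.0235  0.0144 -0.1124]
```

Scaled: -0.083 m / 0.6 = -0.1383, -0.08 m / 0.6 = -0.1333.

jog_arm:
  targets:
    - [-0.001,0.0005,-0.0167,0]
    - [-0.001,0.0005,-0.05,0]
    - [-0.001,0.0005,-0.0833,0]
    - [-0.001,0.0005,-0.1167,0]
    - [-0.001,0.0005,-0.1333,0]
    - [-0.001,0.0005,-0.1383,0]
    - [-0.001,0.0005,-0.1383,0]

```text
clock: 18.5
ee_pos: [0.4829, -0.1361, 0.1122]
orientation: [-0.0, 0.998, 0.058, -0.0]
wrist_force: [0.2, -0.1, -0.1]
finger_gap: 0.015
gripper_force: 58.6
```

```bash
python3 -c "
from h import *
st()"
```

```text
t 18.5 tcp [ 0.4829 -0.1361  0.1122] yawx 6.69675801803752 zax [-0.0002  0.0001 -1.    ] F [ 0.1588 -0.1014 -0.1423] gap 0.01497825356573279 q [ 0.3013  0.6039 -0.121   2.0337  0.1404  0.5118 -1.375 ]
```

Scaled: -0.004 m / 0.6 = -0.0067, -0.003 m / 0.6 = -0.005.

jog_arm:
  targets:
    - [0,0,-0.0017,0]
    - [0,0,-0.0033,0]
    - [0,0,-0.005,0]
    - [0,0,-0.0067,0]
    - [0,0,-0.0067,0]

```text
clock: 19.0
ee_pos: [0.4834, -0.1363, 0.1097]
orientation: [0.0, 0.998, 0.058, 0.001]
wrist_force: [-2.7, -0.2, 11.6]
finger_gap: 0.0152
gripper_force: 60.4
```

```bash
python3 -c "
from h import *
st()"
```

```text
t 19.0 tcp [ 0.4834 -0.1363  0.1097] yawx 6.681305248962892 zax [ 0.0015 -0.0006 -1.    ] F [-2.6654 -0.194  11.6493] gap 0.01520529528295733 q [ 0.3001  0.6081 -0.1193  2.0358  0.142   0.5037 -1.3766]
```

Firm contact (11.6 N) at the original height means the collar is seated. I'm releasing the probe and withdrawing straight up.

Scaled: 0.002 m / 0.6 = 0.0033.

jog_arm:
  targets:
    - [0,0,0,0]
    - [0,0,0.0033,0]
    - [0,0,0.0033,0]
    - [0,0,0.0033,0]
    - [0,0,0.0033,0]
    - [0,0,0.0033,0]
    - [0,0,0.0033,0]
    - [0,0,0.0033,0]
  grip: -1

```text
clock: 19.8
ee_pos: [0.4829, -0.1361, 0.1103]
orientation: [-0.0, 0.998, 0.058, -0.0]
wrist_force: [-0.3, -0.4, -0.1]
finger_gap: 0.0854
gripper_force: 0.0
```

Scaled: 0.17 m / 0.6 = 0.2833, 0.13 m / 0.6 = 0.2167.

jog_arm:
  targets:
    - [0,0,0.0333,0]
    - [0,0,0.0833,0]
    - [0,0,0.15,0]
    - [0,0,0.2167,0]
    - [0,0,0.2833,0]
    - [0,0,0.2833,0]

```text
clock: 20.4
ee_pos: [0.4861, -0.1368, 0.2855]
orientation: [0.002, 0.998, 0.058, 0.005]
wrist_force: [0.3, -0.2, -0.3]
finger_gap: 0.0852
gripper_force: 0.0
```

Run:
```python
from h import *
st()
for n in ("scene","top"):
    d=bot.get_image(n)
    if n=="scene": save(d,'r1',(300,90,420,210),4.5)
    q=cloud(d).reshape(-1,3); q=q[~np.isnan(q[:,0])]
    m=(abs(q[:,0]-.483)<.02)&(abs(q[:,1]+.136)<.02)
    for a,b in ((.15,.17),(.095,.15),(.0825,.087)):
        t=q[m&(q[:,2]>a)&(q[:,2]<b)]
        if len(t): print(n,a,len(t),t.min(0),t.max(0),np.median(t,0))
```

```text
t 20.4 tcp [ 0.4861 -0.1368  0.2855] yawx 6.674889995460469 zax [ 0.0106 -0.0026 -0.9999] F [ 0.3381 -0.1599 -0.2941] gap 0.08519062006527499 q [ 0.3428  0.3548 -0.1695  1.8489  0.0738  0.933  -1.3141]
scene 0.15 39 [ 0.4758 -0.1425  0.1502] [ 0.491  -0.126   0.1645] [ 0.4833 -0.131   0.1603]
scene 0.095 92 [ 0.4751 -0.1442  0.095 ] [ 0.4921 -0.1269  0.1498] [ 0.4815 -0.1295  0.1239]
scene 0.0825 22 [ 0.4724 -0.1555  0.0825] [ 0.5008 -0.1181  0.0862] [ 0.4805 -0.1309  0.0835]
top 0.15 4 [ 0.48   -0.1336  0.1596] [ 0.4823 -0.1317  0.1631] [ 0.4811 -0.1328  0.1618]
top 0.0825 2 [ 0.4669 -0.1427  0.0837] [ 0.4717 -0.1356  0.0843] [ 0.4693 -0.1392  0.084 ]
```

View pics/r1.png

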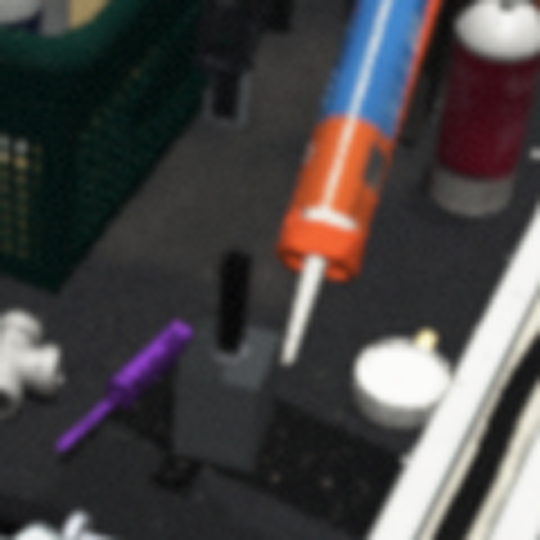

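The crop shows the probe standing home in the stand at (235,300), with the gripper clear above it. Next is the bar, with a turn of +1.204 rad on the way.

Scaled: 0.315 m / 0.6 = 0.525, 0.28 m / 0.6 = 0.4667, 0.28 rad / 2.0944 = 0.1337.

jog_arm:
  targets:
    - [-0.005,0.0667,0,0.0668]
    - [-0.01,0.1333,0,0.1337]
    - [-0.0167,0.2,0,0.2005]
    - [-0.0217,0.2667,0,0.2674]
    - [-0.0267,0.3333,0,0.3342]
    - [-0.0317,0.4,0,0.4011]
    - [-0.035,0.4667,0,0.4679]
    - [-0.0383,0.525,0,0.5348]

```text
clock: 21.3
ee_pos: [0.4584, 0.1805, 0.2786]
orientation: [-0.001, 0.813, 0.583, -0.001]
wrist_force: [0.9, 0.1, 0.4]
finger_gap: 0.0852
gripper_force: 0.0
```

Scaled: -0.075 m / 0.6 = -0.125, -0.05 m / 0.6 = -0.0833, 0.084 rad / 2.0944 = 0.0401.

jog_arm:
  targets:
    - [0,0,-0.0333,0.0401]
    - [0,0,-0.0833,0.0401]
    - [0,0,-0.125,0.0401]
    - [0,0,-0.125,0.0401]
    - [0,0,-0.125,0.0401]
    - [0,0,-0.125,0.0401]

```text
clock: 21.9
ee_pos: [0.4603, 0.1793, 0.206]
orientation: [-0.0, 0.79, 0.613, 0.001]
wrist_force: [0.3, 0.2, 0.3]
finger_gap: 0.0851
gripper_force: 0.0
```

Run:
```python
from h import *
s,M=st(); c=s["ee_pos"][:2]; print("box",(c-C)@ex,(c-C)@ey)
d=bot.get_image("scene")
q=cloud(d).reshape(-1,3);q=q[~np.isnan(q[:,0])]
b=np.c_[(q[:,:2]-C)@ex,(q[:,:2]-C)@ey,q[:,2]]
t=b[(abs(b[:,0]+.015)<.03)&(abs(b[:,1])<.06)&(b[:,2]>.12)&(b[:,2]<.14)]; print(len(t),t.min(0),t.max(0))
```

```text
t 21.9 tcp [0.4603 0.1793 0.206 ] yawx 75.67401079773592 zax [ 0.0009  0.0007 -1.    ] F [0.2675 0.1567 0.2599] gap 0.085055155916962 q [-0.0762  0.4796 -0.5006  1.9639  0.3219  0.7748 -1.0118]
box -0.01487950307196469 -0.00023429386707773774
205 [-0.0207 -0.0436  0.1209] [-0.0078  0.0594  0.1379]
```

Scaled: -0.096 m / 0.6 = -0.16, -0.06 m / 0.6 = -0.1.

jog_arm:
  targets:
    - [0,0,-0.05,0]
    - [0,0,-0.1,0]
    - [0,0,-0.1417,0]
    - [0,0,-0.16,0]
    - [0,0,-0.16,0]
    - [0,0,-0.16,0]

```text
clock: 22.55
ee_pos: [0.4607, 0.1794, 0.1104]
orientation: [0.0, 0.79, 0.613, 0.001]
wrist_force: [0.7, 0.2, 0.2]
finger_gap: 0.0854
gripper_force: 0.0
```

jog_arm:
  targets:
    - [0,0,0,0]
    - [0,0,0,0]
    - [0,0,0,0]
    - [0,0,0,0]
    - [0,0,0,0]
    - [0,0,0,0]
    - [0,0,0,0]
    - [0,0,0,0]
  grip: 1
  force: 50

```text
clock: 23.35
ee_pos: [0.4619, 0.1785, 0.1096]
orientation: [0.001, 0.79, 0.613, 0.001]
wrist_force: [4.6, -2.7, -0.6]
finger_gap: 0.0102
gripper_force: 48.7
```

Run:
```python
from h import *
s,M=st(); c=s["ee_pos"]; bxx=(c[:2]-C)@ex; print("box",bxx,(c[:2]-C)@ey)
# grasp point rel. hinge -> path
h=np.array([.078,.085]); g=np.array([bxx,c[2]+.0187])-h; r=np.hypot(*g); a0=np.arctan2(g[1],-g[0]); print(r,np.degrees(a0))
for th in np.radians([4,8,12,16,20,24,28,32,36,40,44,48,52,56,60]):
    n=np.array([-r*np.cos(a0+th),r*np.sin(a0+th)])-g
    print(round(np.degrees(th)),n[0]*ex,n[1])
```

```text
t 23.35 tcp [0.4619 0.1785 0.1096] yawx 75.61096376577424 zax [ 0.0031  0.0002 -1.    ] F [ 4.6287 -2.7436 -0.6129] gap 0.010190758614641486 q [-0.1584  0.6256 -0.3941  2.0503  0.4508  0.5456 -1.1263]
box -0.013139978265576448 -0.0006229707910190615
0.10092144546379847 25.434292294986694
4 [ 0.0031 -0.0008] 0.006252021376344626
8 [ 0.0067 -0.0017] 0.012262419283838276
12 [ 0.0107 -0.0027] 0.018001911668038724
16 [ 0.015  -0.0038] 0.02344253629898191
20 [ 0.0197 -0.005 ] 0.028557787000355536
24 [ 0.0247 -0.0063] 0.033322742784925724
28 [ 0.03   -0.0077] 0.037714189267081755
32 [ 0.0357 -0.0091] 0.04171073176098916
36 [ 0.0415 -0.0106] 0.045292899513348736
40 [ 0.0476 -0.0122] 0.048443240562949186
44 [ 0.054  -0.0138] 0.05114640676486805
48 [ 0.0604 -0.0154] 0.05338922856509089
52 [ 0.067  -0.0171] 0.05516077916125467
56 [ 0.0737 -0.0189] 0.056452427736930544
60 [ 0.0805 -0.0206] 0.057257881510093867
```

Scaled: 0.0425 m / 0.6 = 0.0708, 0.0207 m / 0.6 = 0.0345.

jog_arm:
  targets:
    - [0.0067,-0.0017,0.0105,0]
    - [0.0125,-0.0033,0.0207,0]
    - [0.0192,-0.005,0.0305,0]
    - [0.0267,-0.0067,0.0397,0]
    - [0.0345,-0.0088,0.0483,0]
    - [0.0428,-0.011,0.0565,0]
    - [0.0517,-0.0133,0.064,0]
    - [0.0612,-0.0157,0.0708,0]

```text
clock: 24.15
ee_pos: [0.4931, 0.1704, 0.1521]
orientation: [-0.002, 0.789, 0.614, -0.003]
wrist_force: [-7.7, 4.5, 2.3]
finger_gap: 0.0098
gripper_force: 49.3
```

```bash
cat >> h.py <<'E'
def lidangle():
    s,M=st(); c=s["ee_pos"]; g=np.array([(c[:2]-C)@ex-.078,c[2]+.0187-.085]); print("by grip: r",np.hypot(*g),"angle",np.degrees(np.arctan2(g[1],-g[0])-np.arctan2(.043,.093)))
    for n in ("scene","top"):
        d=bot.get_image(n); q=cloud(d).reshape(-1,3)
        for t in ("lid",):
            for r in bot.regions_of(d,t)[:1]:
                k=q[r["pixels"].ravel()&~np.isnan(q[:,0])]
                b=np.c_[(k[:,:2]-C)@ex,(k[:,:2]-C)@ey,k[:,2]]
                # robust plane via RANSAC
                best=None; rng=np.random.default_rng(0)
                for _ in range(300):
                    p=b[rng.choice(len(b),3,False)]; nn=np.cross(p[1]-p[0],p[2]-p[0]); L=np.linalg.norm(nn)
                    if L<1e-5: continue
                    nn/=L; i=abs((b-p[0])@nn)<.0015
                    if best is None or i.sum()>best.sum(): best=i
                u=b[best]; nn=np.linalg.svd(u-u.mean(0),full_matrices=False)[2][2]; nn*=np.sign(nn[2])
                print(n,r["confidence"],len(b),best.sum(),"normal",nn,"angle",np.degrees(np.arctan2(nn[0],nn[2])),u.mean(0))
    return d
E
python3 -c "
from h import *
lidangle()"
```

```text
t 24.15 tcp [0.4931 0.1704 0.1521] yawx 75.76052736868384 zax [-0.0062 -0.0003 -1.    ] F [-7.6722  4.5032  2.305 ] gap 0.009762616022049475 q [-0.0787  0.5947 -0.4571  1.9395  0.3896  0.7005 -1.0197]
by grip: r 0.10408903889305547 angle 30.728892760007046
scene 0.9 1961 1282 normal [ 0.478  -0.0018  0.8783] angle 28.55612156136526 [0.0141 0.0205 0.1266]
top 0.97 1133 735 normal [ 0.4887 -0.0038  0.8725] angle 29.25263199772005 [ 0.0436 -0.0589  0.1099]
```

Scaled: 0.045 m / 0.6 = 0.075, 0.016 m / 0.6 = 0.0267.

jog_arm:
  targets:
    - [0.01,-0.0025,0.006,0]
    - [0.0203,-0.0052,0.0115,0]
    - [0.0308,-0.0078,0.016,0]
    - [0.0417,-0.0107,0.0198,0]
    - [0.0527,-0.0133,0.0228,0]
    - [0.0638,-0.0162,0.0252,0]
    - [0.075,-0.0192,0.0267,0]
    - [0.075,-0.0192,0.0267,0]

```text
clock: 25.15
ee_pos: [0.5412, 0.1582, 0.1702]
orientation: [0.0, 0.79, 0.613, -0.0]
wrist_force: [-5.9, -0.1, 10.4]
finger_gap: 0.0101
gripper_force: 53.1
```

jog_arm:
  targets:
    - [0,0,0,0]
    - [0,0,0,0]
    - [0,0,0,0]
    - [0,0,0,0]

```text
clock: 25.55
ee_pos: [0.5411, 0.1583, 0.1702]
orientation: [0.0, 0.79, 0.614, -0.0]
wrist_force: [-5.3, -0.1, 10.0]
finger_gap: 0.01
gripper_force: 53.0
```

```bash
python3 -c "
from h import *
lidangle()"
```

```text
t 25.55 tcp [0.5411 0.1583 0.1702] yawx 75.70309940411005 zax [ 0.0003 -0.0005 -1.    ] F [-5.34   -0.084  10.0004] gap 0.01004487929704036 q [-0.0316  0.6182 -0.4691  1.8168  0.3764  0.7956 -0.9426]
by grip: r 0.10434935687100741 angle 59.989262839067976
scene 0.63 679 259 normal [-0.0239 -0.0064  0.9997] angle -1.3716664348509078 [0.0295 0.0072 0.191 ]
```

Grip geometry puts the lid at 60°. I'll relieve the 10 N vertical load a little, then verify the angle visually.

Scaled: 0.0015 m / 0.6 = 0.0025, 0.001 m / 0.6 = 0.0017.

jog_arm:
  targets:
    - [0,0,0.0017,0]
    - [0,0,0.0025,0]
    - [0,0,0.0025,0]
    - [0,0,0.0025,0]

```text
clock: 26.15
ee_pos: [0.5411, 0.1583, 0.1703]
orientation: [-0.0, 0.79, 0.614, -0.0]
wrist_force: [-5.6, 0.7, 7.1]
finger_gap: 0.0105
gripper_force: 52.8
```

Run:
```python
from h import *
lidangle()
for n in ("scene","top"):
    d=bot.get_image(n); 
    if n=="scene": save(d,'f1',(220,150,360,290),4)
    q=cloud(d).reshape(-1,3);q=q[~np.isnan(q[:,0])]
    b=np.c_[(q[:,:2]-C)@ex,(q[:,:2]-C)@ey,q[:,2]]
    m=(abs(b[:,1])>.052)&(abs(b[:,1])<.098)&(b[:,0]>-.04)&(b[:,0]<.1)&(b[:,2]>.1)&(b[:,2]<.205); t=b[m]
    print(n,len(t))
    for z in np.arange(.1,.205,.01):
        k=t[(t[:,2]>=z)&(t[:,2]<z+.01)]
        if len(k): print("  z",round(z,2),len(k),"x",np.percentile(k[:,0],[2,50,98]),"y",k[:,1].min(),k[:,1].max(), "zmax",k[:,2].max())
```

```text
t 26.15 tcp [0.5411 0.1583 0.1703] yawx 75.69516609151182 zax [-0.0005 -0.0001 -1.    ] F [-5.5503  0.6843  7.0926] gap 0.010477592525061035 q [-0.031   0.6185 -0.4694  1.8162  0.3754  0.7965 -0.9416]
by grip: r 0.10439892818667189 angle 59.989202452298635
scene 0.55 860 250 normal [-0.0468 -0.0033  0.9989] angle -2.6795988189125044 [0.0266 0.0105 0.1907]
scene 317
  z 0.1 7 x [0.0708 0.0718 0.0739] y -0.07262663406076096 0.08914207569373589 zmax 0.10988664741462029
  z 0.11 12 x [0.0661 0.071  0.072 ] y -0.07674423493498099 0.09775024342028964 zmax 0.11781226814902723
  z 0.12 4 x [0.0504 0.0605 0.0631] y -0.0945528743230469 0.09798125273530582 zmax 0.12833040739013668
  z 0.13 2 x [0.0528 0.0532 0.0537] y 0.06396434032528175 0.08594739631386995 zmax 0.13872714989538482
  z 0.14 2 x [0.0373 0.0441 0.0509] y -0.05608669178683813 0.09695444457816639 zmax 0.14538319160841084
  z 0.15 3 x [0.0436 0.0436 0.0449] y 0.07365695017670716 0.09797412100693675 zmax 0.153877937770322
  z 0.16 5 x [0.035  0.0387 0.0394] y -0.09176236670080268 0.08293573257431462 zmax 0.16971234700415616
  z 0.17 63 x [0.0305 0.0399 0.0532] y -0.07735553356576862 0.06415253987474284 zmax 0.1795047083506527
  z 0.18 123 x [0.0118 0.0166 0.0682] y -0.09593483901400068 0.09774708800235327 zmax 0.1899980429280227
  z 0.19 96 x [0.0125 0.018  0.0684] y -0.09724035349232704 0.09746194875079515 zmax 0.19366224614897065
top 1
  z 0.1 1 x [0.0744 0.0744 0.0744] y -0.09768972992059878 -0.09768972992059878 zmax 0.10016319862615986
```

View pics/f1.png

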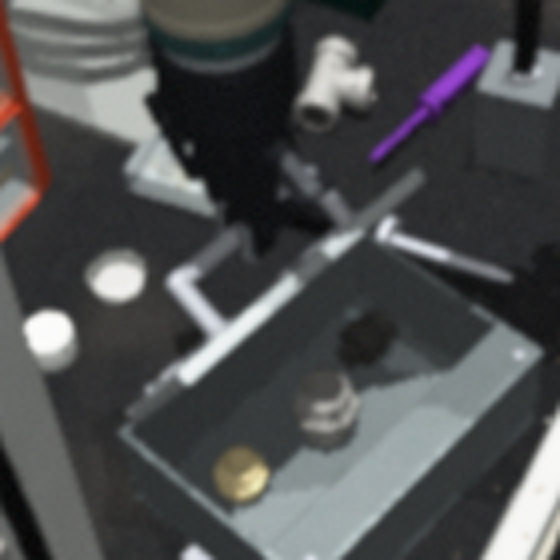

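The picture shows the lid held open by its bar (240,250), the box interior in view and the loose fittings undisturbed. The lid's front edge lies at box x ≈ 16.6 mm with its top at z ≈ 193.7 mm, which matches 60° (16.5 mm and 194 mm). I'm handing the job in.

```bash
python3 -c "
from h import *
print(bot.job_done())"
```

```text
the job is handed in; nothing more can be done
None
```

I ran the probe along the seam from left to right, stood it back fully home in its stand and let go, and handed the job in holding the lid open at about 60 degrees; the larger and purple look-alike probes toppled before the arm moved, and I left them lying there.

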